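# Fit the hook-in arms inside the tool cabinet

### The arm

A 7-joint arm with a two-finger parallel gripper is mounted at the origin on the work surface. World frame = base frame: x ahead of the robot, y to its left, z up, the work surface at z = 0. Lengths are in m, angles in degrees, forces in N, time in s.
With the tool pointing down it reaches from about 0.4 to 0.85 m from the base axis. Payload 10.4 kg.
Tool frame: the origin (TCP) lies midway between the tips of the shut fingers; the grasp point (between the pads) lies 19 mm behind it; z points along the fingers, x is the direction in which the jaws open and shut, and the axes are right-handed (so a half turn about z gives the same grasp; the last joint's range is limited). The gripper opens to 85 mm and grips with 20 to 120 N. Pads are 22 mm wide; open, the fingers measure 114 mm over their backs; the gripper's body (76 mm by 85 mm) begins 54 mm behind the grasp point. The pads swing forward as they close: fully open they stand 13 mm farther back than shut.
Start: joints at [-65.638, 19.034, -3.707, 83.658, 1.238, 77.344, -5.071], TCP at [0.271, 0.563, 0.231] pointing down, gripper open.
Joint ranges: [-148.97, 148.97], [-28.65, 121.19], [-84.17, 76.75], [9.2, 138.47], [-72.65, 252.65], [3.7, 117.97], [-149.18, 149.18]. Speed limits (degrees/s): [127.2, 127.2, 159.86, 159.86, 180, 180, 180].

### API

Orientations are given as a 3x3 rotation matrix whose columns are the frame's x, y, z axes.
In Python, from bench import robot, solve_ik, vision gives the robot as it stands. The module is installed in compiled form; this text tells all that it offers. Calls block until the motion is done:
- robot.reach(position, orientation): joint-space move of the TCP to a pose.
- robot.move_straight(position, rot=None, v=0.15): straight line of the TCP; rot=None keeps the orientation; v is the mean speed in m/s.
- robot.move_joints(angles): joint-space move.
- robot.ungrasp() and robot.gripper_close(f_grip=None): open the fingers fully, or close them until they stop; f_grip is the grip in N (None keeps the last).
- robot.sleep(seconds).
- solve_ik(position, orientation): joint angles nearest the present ones, or None.
- vision.get_image(name): name is "side" or "top" or "wrist"; returns a dict with "img" (384x512x3 uint8, red, green, blue), "fx", "fy", "cx", "cy" (pixels), "T" (4x4, takes a point from camera to world coordinates); the wrist camera has in their place "hand_eye" (4x4, takes a point from camera to tool coordinates, whose origin is the TCP and whose axes are the tool frame's). Camera axes: x right, y down, z forward; pixel columns grow to the right and rows downward; lengths in m; the calibration is good to about 2 mm. A picture is of the moment at which its call begins: read the wrist's pose just before it. There is no depth.
A pose or a line that the arm cannot do raises robot.Unreachable and nothing moves.
- robot.finish_job(): hands the job in, once; it reports no verdict.
Readings, each from a call of its own:
- robot.get_clock(): time.
- robot.get_q(): joint angles.
- robot.get_joint_vel(): joint speeds.
- robot.get_joint_efforts(): joint torques, N m.
- robot.get_position(): TCP position.
- robot.get_ee_rot(): TCP orientation.
- robot.get_wrist_force(): force on the tool from outside, world axes, zero at the start.
- robot.get_ft_torque(): the same for the moment, N m.
- robot.get_gripper_width(): finger opening in m.
Only numpy, scipy, OpenCV 4.12 (cv2) and the standard library are available. Lean on these libraries where they do the work, as an engineer would, in place of code of your own. Each camera call takes 0.05 s, during which the arm holds its last target. There are 200 camera calls.

### The job

Swing the cabinet door wide open, then hook every steel arm that lies on the bench into its own slotted upright inside the cabinet, each pressed down fully home so that the brass catch snaps out over its heel. When they all are locked in, shut the door completely again, and leave the can, the spool and the hammer alone.

Things in the scene. Friction and masses are not known exactly. Their poses are not given: they have to be found in the camera images.
- door (a joint): hinge angle of the cabinet's wooden door, rad: 0 shut, grows as it opens, stop at 1.9. It stays where it is left (light friction) and starts shut or up to 0.2 ajar. Panel 294 wide x 141 high x 12 mm thick, its top 145 mm above the bench.
- door_handle (a point): top end of the door's handle, an upright round steel bar, diameter 12, 80 mm long, its top 145 mm above the bench, level with the door's top. The bar's axis is 40 mm out from the door's face and 262 mm from the hinge along the door; two 8 mm stubs 45 and 77 mm below its top join it to the door. Axes of the door: -x out of its outer face, -y from hinge to handle edge, z up.
- door_hinge (a point): the door's hinge axis, 145 mm above the bench; its axes turn with the door, as the handle's do. Seen from above the door opens clockwise about it. The handle bar's axis lies at x -52, y -262 mm from it in these axes.
- cabinet: fixed wooden cabinet, open at the top: 296 wide (y), 152 deep (x), side walls 6 mm thick and 125 mm high. Origin under its middle; its door side faces its -x, z up. Inside, three steel uprights 165 mm high, front faces at x +45 mm; shut door's inner face at x -77. A seated arm ends 6 mm short of the shut door, so arms go in only with the door open.
- seat0 (a point): seat on the first upright (cabinet y -80 mm, farthest from the hinge), on its front face 70 mm above the bench: an arm's origin lies here when fully home, the arm's x and z along this point's (x into the upright, z up). Uprights are 4 mm thick sheet with two slots 14 mm wide, centred on y 0, from z 11 to 32 and from z 40 to 61 mm above the seat.
- seat1 (a point): seat on the middle upright (cabinet y 0), just like seat0. To hook in: hold the arm with its origin 9 to 14 mm above the seat (best 11.5), move it along x until the heel meets the face (the spring catch gives way at 3.5 to 6.5 N), then press down 11.5 mm until the tongues rest on the slots' lower edges; this takes a firm push of a few N. Let go before that, it is pushed out by the catch and drops.
- seat2 (a point): seat on the third upright (cabinet y +80 mm, next to the hinge), just like seat0. Any arm fits any upright, one arm each, in any order. A seated arm has about 3 mm of sideways play, 2 mm fore and aft, and may sag up to 0.06 rad.
- arm0: a loose steel hook-in arm, one of up to three alike (2 or 3 present), standing on the bench as it will hang, 127 mm long. Origin: bottom edge of its heel plate's rear face, mid-width; x points from the heel to the claws, the way it is pushed in, z up. Heel 50 wide, 64 high, 5 mm thick (x -5 to 0). Bar 16 wide, z 8 to 32 mm, x -112 to -5.
- arm1: a loose steel arm like arm0. Its end-stop plate is 50 wide, 44 high, 4 mm thick (x -116 to -112). Mass about 0.16 kg. Grip the bar across its width near x -66, z 26 mm: there the gripper's body clears the heel and the uprights.
- arm2: a loose steel arm like arm0. Two claws behind the heel, 8 mm wide: tongues 7 mm high with undersides at z 11 and z 40 mm, reaching x 11; each ends in a lip (x 6 to 11) that hangs 9 mm below its tongue, leaving a 6 mm gap to the heel for the 4 mm sheet.
- catch0 (a joint): travel of the brass spring catch (14 wide, 8 mm high) in the upright of seat0, 65.5 to 73.5 mm above the seat: 0 is out, 6 mm proud of the face; 0.006 is pushed in flush. A heel not yet fully down holds it in; with the arm fully home it snaps out over the heel's top edge and locks it. It is also out when no arm is there.
- catch1 (a joint): travel of the brass spring catch (14 wide, 8 mm high) in the upright of seat1, 65.5 to 73.5 mm above the seat: 0 is out, 6 mm proud of the face; 0.006 is pushed in flush. A heel not yet fully down holds it in; with the arm fully home it snaps out over the heel's top edge and locks it. It is also out when no arm is there.
- catch2 (a joint): travel of the brass spring catch (14 wide, 8 mm high) in the upright of seat2, 65.5 to 73.5 mm above the seat: 0 is out, 6 mm proud of the face; 0.006 is pushed in flush. A heel not yet fully down holds it in; with the arm fully home it snaps out over the heel's top edge and locks it. It is also out when no arm is there.
- spray_can: bystander: upright can, 60 mm in diameter, 170 mm high; origin under its middle. Leave it alone.
- spool: bystander: black wire spool lying flat, 90 mm in diameter, 60 mm high; origin under its middle. Leave it alone.
- hammer: bystander: hammer lying on the bench, its handle along its -x. Leave it alone.

How it is judged (in metres and radians):
On the way, in this order (a step that is already met when the one before it is completed fails the run):
1. the door is swung wide open (more than 1.1 rad) (value of joint door above 1.1 rad), for 0.2 s.
2. every arm is locked into an upright while the door is still open (more than 0.3 rad) (((horizontal distance between arm0 and seat0 below 0.008 m and z of arm0 in the frame of seat0 between -0.005 and 0.004 m and angle between the x axis of arm0 and the x axis of seat0, either way round below 0.15 rad and angle between arm0's own z axis and vertical below 0.15 rad and value of joint catch0 below 0.002 m) or (horizontal distance between arm0 and seat1 below 0.008 m and z of arm0 in the frame of seat1 between -0.005 and 0.004 m and angle between the x axis of arm0 and the x axis of seat1, either way round below 0.15 rad and angle between arm0's own z axis and vertical below 0.15 rad and value of joint catch1 below 0.002 m) or (horizontal distance between arm0 and seat2 below 0.008 m and z of arm0 in the frame of seat2 between -0.005 and 0.004 m and angle between the x axis of arm0 and the x axis of seat2, either way round below 0.15 rad and angle between arm0's own z axis and vertical below 0.15 rad and value of joint catch2 below 0.002 m)) and ((horizontal distance between arm1 and seat0 below 0.008 m and z of arm1 in the frame of seat0 between -0.005 and 0.004 m and angle between the x axis of arm1 and the x axis of seat0, either way round below 0.15 rad and angle between arm1's own z axis and vertical below 0.15 rad and value of joint catch0 below 0.002 m) or (horizontal distance between arm1 and seat1 below 0.008 m and z of arm1 in the frame of seat1 between -0.005 and 0.004 m and angle between the x axis of arm1 and the x axis of seat1, either way round below 0.15 rad and angle between arm1's own z axis and vertical below 0.15 rad and value of joint catch1 below 0.002 m) or (horizontal distance between arm1 and seat2 below 0.008 m and z of arm1 in the frame of seat2 between -0.005 and 0.004 m and angle between the x axis of arm1 and the x axis of seat2, either way round below 0.15 rad and angle between arm1's own z axis and vertical below 0.15 rad and value of joint catch2 below 0.002 m)) and ((horizontal distance between arm2 and seat0 below 0.008 m and z of arm2 in the frame of seat0 between -0.005 and 0.004 m and angle between the x axis of arm2 and the x axis of seat0, either way round below 0.15 rad and angle between arm2's own z axis and vertical below 0.15 rad and value of joint catch0 below 0.002 m) or (horizontal distance between arm2 and seat1 below 0.008 m and z of arm2 in the frame of seat1 between -0.005 and 0.004 m and angle between the x axis of arm2 and the x axis of seat1, either way round below 0.15 rad and angle between arm2's own z axis and vertical below 0.15 rad and value of joint catch1 below 0.002 m) or (horizontal distance between arm2 and seat2 below 0.008 m and z of arm2 in the frame of seat2 between -0.005 and 0.004 m and angle between the x axis of arm2 and the x axis of seat2, either way round below 0.15 rad and angle between arm2's own z axis and vertical below 0.15 rad and value of joint catch2 below 0.002 m)) and value of joint door above 0.3 rad), for 0.2 s.
At the end, for the whole second after the job is handed in: Every arm present hangs in one of the three uprights, within 8 mm sideways and 4 mm of fully down, square within 0.15 rad, at rest, with that upright's catch out (less than 2 mm in); the door is shut to less than 0.06 rad (((horizontal distance between arm0 and seat0 below 0.008 m and z of arm0 in the frame of seat0 between -0.005 and 0.004 m and angle between the x axis of arm0 and the x axis of seat0, either way round below 0.15 rad and angle between arm0's own z axis and vertical below 0.15 rad and value of joint catch0 below 0.002 m) or (horizontal distance between arm0 and seat1 below 0.008 m and z of arm0 in the frame of seat1 between -0.005 and 0.004 m and angle between the x axis of arm0 and the x axis of seat1, either way round below 0.15 rad and angle between arm0's own z axis and vertical below 0.15 rad and value of joint catch1 below 0.002 m) or (horizontal distance between arm0 and seat2 below 0.008 m and z of arm0 in the frame of seat2 between -0.005 and 0.004 m and angle between the x axis of arm0 and the x axis of seat2, either way round below 0.15 rad and angle between arm0's own z axis and vertical below 0.15 rad and value of joint catch2 below 0.002 m)) and ((horizontal distance between arm1 and seat0 below 0.008 m and z of arm1 in the frame of seat0 between -0.005 and 0.004 m and angle between the x axis of arm1 and the x axis of seat0, either way round below 0.15 rad and angle between arm1's own z axis and vertical below 0.15 rad and value of joint catch0 below 0.002 m) or (horizontal distance between arm1 and seat1 below 0.008 m and z of arm1 in the frame of seat1 between -0.005 and 0.004 m and angle between the x axis of arm1 and the x axis of seat1, either way round below 0.15 rad and angle between arm1's own z axis and vertical below 0.15 rad and value of joint catch1 below 0.002 m) or (horizontal distance between arm1 and seat2 below 0.008 m and z of arm1 in the frame of seat2 between -0.005 and 0.004 m and angle between the x axis of arm1 and the x axis of seat2, either way round below 0.15 rad and angle between arm1's own z axis and vertical below 0.15 rad and value of joint catch2 below 0.002 m)) and ((horizontal distance between arm2 and seat0 below 0.008 m and z of arm2 in the frame of seat0 between -0.005 and 0.004 m and angle between the x axis of arm2 and the x axis of seat0, either way round below 0.15 rad and angle between arm2's own z axis and vertical below 0.15 rad and value of joint catch0 below 0.002 m) or (horizontal distance between arm2 and seat1 below 0.008 m and z of arm2 in the frame of seat1 between -0.005 and 0.004 m and angle between the x axis of arm2 and the x axis of seat1, either way round below 0.15 rad and angle between arm2's own z axis and vertical below 0.15 rad and value of joint catch1 below 0.002 m) or (horizontal distance between arm2 and seat2 below 0.008 m and z of arm2 in the frame of seat2 between -0.005 and 0.004 m and angle between the x axis of arm2 and the x axis of seat2, either way round below 0.15 rad and angle between arm2's own z axis and vertical below 0.15 rad and value of joint catch2 below 0.002 m)) and value of joint door below 0.06 rad and linear speed of each of arm0, arm1, arm2 below 0.02 m/s); the robot touches nothing.
It fails at once if the spray can is shoved aside by more than 3 cm (distance of spray_can from where it was at the start of the episode above 0.03 m).
It fails at once if the wire spool is shoved aside by more than 3 cm (distance of spool from where it was at the start of the episode above 0.03 m).
It fails at once if the hammer is shoved aside by more than 3 cm (distance of hammer from where it was at the start of the episode above 0.03 m).
It fails at once if the spray can is tipped over (angle between spray_can's own z axis and vertical above 0.5 rad).
It fails at once if the spool is tipped over (angle between spool's own z axis and vertical above 0.5 rad).
Of arm0, arm1, arm2 only 2 to 3 are there at a start; the rules pass over those that are not, and their reading is None.
At some moment in a run one of arm0, arm1, arm2 may be knocked a few centimetres aside while the robot is not near it.
It also fails if it takes over 210 s, if anything falls off the work surface, if the arm or the gripper's body presses on something with over 40 N, if the wrist force passes 120 N, or if a joint passes its speed limit or range.

## Working session

There is one attempt and no reset: what is moved stays moved. The work goes in short steps, each a Python script; the robot and the scene stay as the last script left them, time stands still between calls to the robot, and variables do not carry over. Pictures are saved under pics/ and viewed, about 12 in all and at most 16, crops included, and the job is handed in when it is done.

```bash
mkdir -p pics; python3 - <<'E'
from bench import robot,vision
import cv2,numpy as np
for n in("top","side"):
    d=vision.get_image(n); cv2.imwrite(f"pics/{n}0.png",d["img"][:,:,::-1])
    print(n,d["fx"],d["fy"],d["cx"],d["cy"]);print(np.round(d["T"],4))
d=vision.get_image("wrist");print(d["fx"],np.round(d["hand_eye"],4))
print(robot.get_clock(),robot.get_ee_rot().round(3),robot.get_position())
E
```

```text
top 473.37816244275774 473.37816244275774 262.6540359697604 193.25930284858433
[[-0.0282 -0.9957  0.088   0.5036]
 [-0.9994  0.0265 -0.0205  0.079 ]
 [ 0.0181 -0.0885 -0.9959  1.3232]
 [ 0.      0.      0.      1.    ]]
side 377.84046708803606 377.84046708803606 253.4430770941812 187.774013682636
[[ 0.7943 -0.3044  0.5257 -0.013 ]
 [-0.6075 -0.3953  0.689  -0.7315]
 [-0.0019 -0.8666 -0.499   0.7098]
 [ 0.      0.      0.      1.    ]]
343.0345299005491 [[ 1.000e+00  6.000e-04  4.000e-04  1.300e-03]
 [-7.000e-04  9.644e-01  2.645e-01 -6.630e-02]
 [-3.000e-04 -2.645e-01  9.644e-01 -1.413e-01]
 [ 0.000e+00  0.000e+00  0.000e+00  1.000e+00]]
0.15 [[ 0.433  0.901 -0.   ]
 [ 0.901 -0.433 -0.001]
 [-0.001  0.    -1.   ]] [0.27050432 0.5631113  0.23068888]
```

View pics/top0.png

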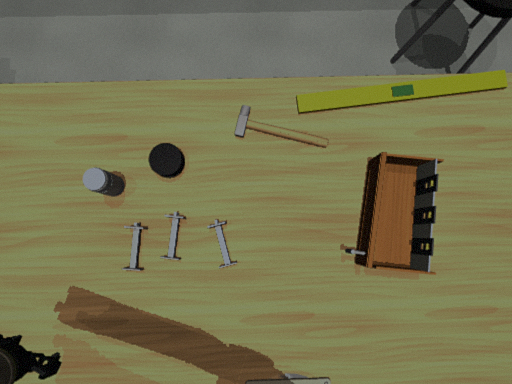

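View pics/side0.png

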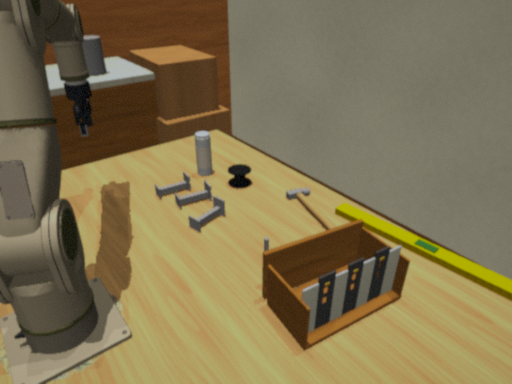

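The top view shows three arms at about (133,247), (175,236) and (223,243), with their heels at the upper end. The cabinet is at (400,210), its door nearly shut and facing left, with the hinge at the top and the handle at (350,250). I'll zoom in on both areas.

```bash
python3 - <<'E'
import cv2
i=cv2.imread("pics/top0.png")
def crop(x0,x1,y0,y1,s,n):
    c=cv2.resize(i[y0:y1,x0:x1],None,fx=s,fy=s,interpolation=cv2.INTER_CUBIC)
    c=cv2.convertScaleAbs(c,alpha=1.5)
    for x in range(x0,x1,10):cv2.putText(c,str(x),((x-x0)*s,10),0,.35,(255,255,255),1);cv2.line(c,((x-x0)*s,12),((x-x0)*s,18),(255,255,255),1)
    for y in range(y0,y1,10):cv2.putText(c,str(y),(0,(y-y0)*s),0,.35,(255,255,255),1)
    cv2.imwrite(n,c)
crop(115,245,205,277,6,"pics/arms.png")
crop(335,450,143,280,4,"pics/cab.png")
E
```

```text
(no output)
```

View pics/arms.png

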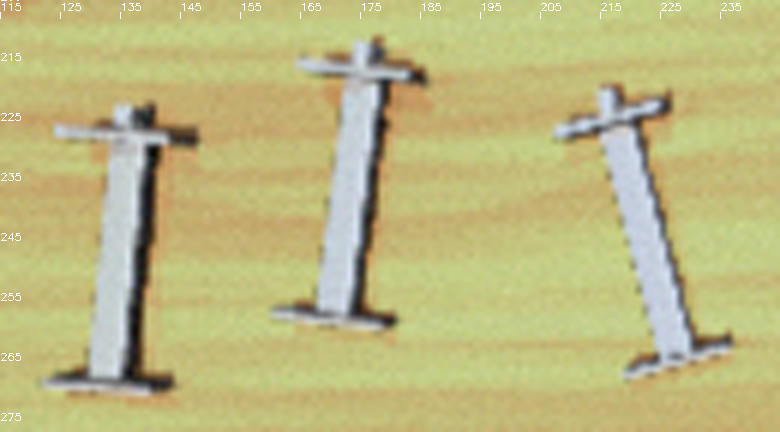

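View pics/cab.png

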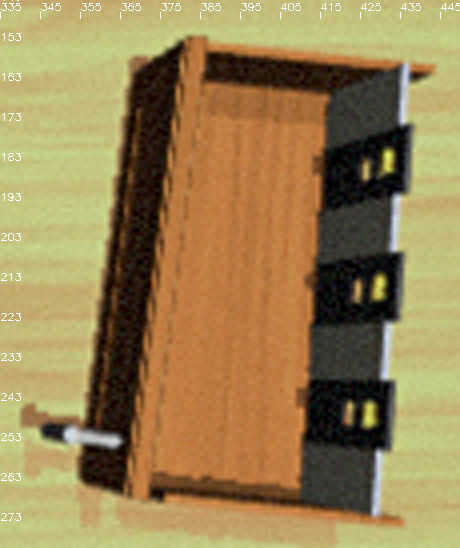

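The crops give pixel positions for the ends of the heel and end-stop plates on all three arms, the three catches at crop (389,161), (379,288) and (370,414), and the tops of the uprights. I'll convert these to world coordinates.

```bash
cat > h.py <<'E'
from bench import robot,solve_ik,vision
import numpy as np,cv2
TOP=(473.378,262.654,193.259,np.array([[-0.0282,-0.9957,0.088,0.5036],[-0.9994,0.0265,-0.0205,0.079],[0.0181,-0.0885,-0.9959,1.3232]]))
def px2w(u,v,z,cam=TOP):
    f,cx,cy,T=cam; d=T[:,:3]@np.array([(u-cx)/f,(v-cy)/f,1.]); o=T[:,3]
    return o+d*(z-o[2])/d[2]
def down(a): # tool pointing down, jaw (tool x) at angle a in world
    c,s=np.cos(a),np.sin(a); return np.array([[c,s,0],[s,-c,0],[0,0,-1.]])
E
python3 - <<'E'
from h import *
for n,h,s in(("A",[(57,130),(195,137)],[(45,383),(172,382)]),("B",[(300,63),(424,76)],[(273,314),(395,322)]),("C",[(558,131),(668,102)],[(628,375),(732,341)])):
    H=[px2w(115+u/6,205+v/6,.064) for u,v in h];S=[px2w(115+u/6,205+v/6,.044) for u,v in s]
    hm=np.mean(H,0);sm=np.mean(S,0);d=(hm-sm)[:2]
    print(n,hm.round(3),sm.round(3),"heel w",np.linalg.norm(H[0]-H[1]).round(3),"len",np.linalg.norm(d).round(3),"yaw",np.degrees(np.arctan2(d[1],d[0])).round(1), "platenormal",[np.degrees(np.arctan2(*(P[0]-P[1])[[1,0]])).round(1)-90 for P in(H,S)])
f=lambda u,v,z:px2w(335+u/4,143+v/4,z).round(4)[:2]
for u,v in((389,161),(379,288),(370,414)):print("catch",f(u,v,.1395))
for u,v in((410,158),(402,286),(392.5,414)):print("uprighttop",f(u,v,.165))
for u,v in((435,70),(403,521)):print("back corner top z125",f(u,v,.125))
for u,v in((197,42),(140,495)):print("door top z145",f(u,v,.145))
print("handle top",f(47,430,.145),f(115,440,.145))
E
```

```text
A [0.534 0.39  0.064] [0.424 0.403 0.044] heel w 0.061 len 0.11 yaw -6.9 platenormal [np.float64(-4.5), np.float64(-1.2000000000000028)]
B [0.559 0.286 0.064] [0.45  0.303 0.044] heel w 0.055 len 0.111 yaw -8.9 platenormal [np.float64(-7.599999999999994), np.float64(-5.400000000000006)]
C [0.535 0.176 0.064] [0.427 0.15  0.044] heel w 0.05 len 0.111 yaw 13.6 platenormal [np.float64(13.200000000000003), np.float64(16.299999999999997)]
catch [ 0.6222 -0.3754]
catch [ 0.5421 -0.3643]
catch [ 0.4636 -0.3539]
uprighttop [ 0.6212 -0.3788]
uprighttop [ 0.5421 -0.369 ]
uprighttop [ 0.464  -0.3584]
back corner top z125 [ 0.6817 -0.4143]
back corner top z125 [ 0.3955 -0.3761]
door top z145 [ 0.7005 -0.2557]
door top z145 [ 0.4181 -0.2057]
handle top [ 0.4597 -0.1498] [ 0.4523 -0.1918]
```

```bash
cat >> h.py <<'E'
def grab(n):
    p,R=robot.get_position(),robot.get_ee_rot(); d=vision.get_image("wrist")
    i=cv2.cvtColor(d["img"],cv2.COLOR_RGB2BGR); cv2.imwrite(f"pics/{n}.png",i)
    T=np.eye(4);T[:3,:3]=R;T[:3,3]=p;T=T@d["hand_eye"]
    cam=(d["fx"],d["cx"],d["cy"],T[:3]); np.savez(f"pics/{n}.npz",f=d["fx"],cx=d["cx"],cy=d["cy"],T=T[:3]); return i,cam
def load(n):
    z=np.load(f"pics/{n}.npz"); return float(z["f"]),float(z["cx"]),float(z["cy"]),z["T"]
def path_ok(pts,q0=None):
    return [None if (q:=solve_ik(p,R)) is None else np.round(q,0) for p,R in pts]
E
python3 - <<'E'
from h import *
print("hammer",px2w(328,143,.02).round(3),px2w(328,147,.02).round(3),px2w(243,107,.02).round(3),px2w(239,135,.02).round(3))
hinge=np.array([.704,-.267]);
for off in(-1,1):
  print(off)
  for th in(.04,.7,1.3):
    a=np.radians(172.3)-th; dd=np.array([np.cos(a),np.sin(a)]); out=np.array([dd[1],-dd[0]])
    b=hinge+.262*dd+.052*out; aa=a if off>0 else a-np.pi
    print(th,b.round(3),path_ok([(np.r_[b,.111],down(aa))]))
  for x,y,yaw,z in((.47,.4,-7,.01),(.56,-.30,-97.7,.09),(.43,-.28,-97.7,.09)): print(path_ok([(np.array([x,y,z]),down(np.radians(yaw+90*off)))]))
for p,a in(((.47,-.17,.33),170),((.47,-.17,.33),-10),((.56,-.25,.38),172),((.56,-.35,.38),-8)):print(path_ok([(np.array(p),down(np.radians(a)))]))
E
```

```text
hammer [ 0.755 -0.135  0.02 ] [ 0.744 -0.134  0.02 ] [0.863 0.1   0.02 ] [0.784 0.114 0.02 ]
-1
0.04 [ 0.455 -0.17 ] [array([-32.,  10.,  52., 115.,  -9.,  59.,  14.])]
0.7 [ 0.567 -0.038] [array([-29.,  20.,  34., 102., -12.,  62., -39.])]
1.3 [ 0.72 -0.  ] [array([-26.,  39.,  34.,  77., -22.,  71., -72.])]
[array([ -63.,   32.,   24.,   98.,  -15.,   53., -131.])]
[array([ -21.,   44.,   66.,   94.,  -43.,   71., -133.])]
[array([ -28.,   25.,   67.,  112.,  -26.,   60., -137.])]
1
0.04 [ 0.455 -0.17 ] [None]
0.7 [ 0.567 -0.038] [array([-21.,  18.,  24., 102.,  -8.,  62., 138.])]
1.3 [ 0.72 -0.  ] [array([-16.,  36.,  19.,  76., -12.,  70., 102.])]
[array([-45.,  30.,   0.,  97.,  -0.,  53.,  39.])]
[array([-11.,  34.,  47.,  93., -27.,  65.,  36.])]
[array([-29.,  26.,  69., 112., -28.,  61.,  45.])]
[None]
[array([-38.,  -2.,  52.,  95.,   1.,  86.,   4.])]
[array([ -28.,   30.,   76.,   73.,  -30.,   98., -147.])]
[array([-10.,  34.,  67.,  64., -32., 100.,  40.])]
```

```bash
python3 - <<'E'
from h import *
robot.reach(np.array([.50,-.19,.36]),down(np.radians(-9)))
i,c=grab("w1"); print(robot.get_clock(),robot.get_wrist_force())
E
```

```text
3.0083 [ 0.19641238  0.09690774 -0.31327556]
```

View pics/w1.png

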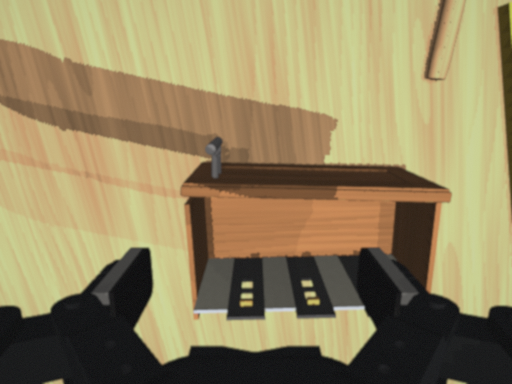

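The wrist view shows the handle top at about (214,145), the door's top edge running from (184,192) to (449,195), and the upright tops at (246,317) and (314,315), with the third hidden behind a finger.

```bash
python3 - <<'E'
from h import *
c=load("w1")
i=cv2.imread("pics/w1.png")[125:335,170:460];cv2.imwrite("pics/w1c.png",cv2.convertScaleAbs(cv2.resize(i,None,fx=2.75,fy=2.75,interpolation=cv2.INTER_CUBIC),alpha=1.8))
for n,u,v,z in(("handle",214,145,.145),("doorL",184,190,.145),("doorR",449,195,.145),("up0",246,318,.165),("up1",315,316,.165)):print(n,px2w(u,v,z,c).round(4))
E
```

```text
handle [ 0.4635 -0.1592  0.145 ]
doorL [ 0.4229 -0.2015  0.145 ]
doorR [ 0.7036 -0.2509  0.145 ]
up0 [ 0.4659 -0.3536  0.165 ]
up1 [ 0.543  -0.3631  0.165 ]
```

View pics/w1c.png

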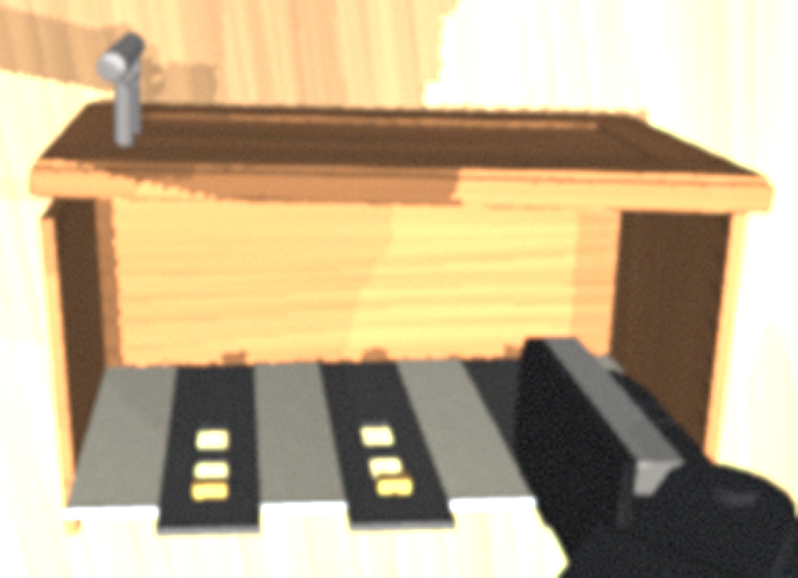

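```bash
python3 - <<'E'
from h import *
c=load("w1")
P=lambda u,v,z:px2w(170+u/2.75,125+v/2.75,z,c)[:2]
h=P(113,64,.145);o0,o1=P(35,160,.145),P(770,180,.145);n0,n1=P(32,190,.145),P(768,208,.145)
print("handle",h.round(4),"outer",o0.round(4),o1.round(4),"inner",n0.round(4),n1.round(4))
for a,b in((o0,o1),(n0,n1)):
    d=a-b;print("dir",np.degrees(np.arctan2(d[1],d[0])),np.linalg.norm(d))
d=(o0-o1)/np.linalg.norm(o0-o1); n=np.array([d[1],-d[0]]); print("handle off face",(h-o0)@n,"along from free edge",(h-o0)@-d)
print("up",P(210,524,.165).round(4),P(402,521,.165).round(4))
E
```

```text
handle [ 0.4599 -0.162 ] outer [ 0.4231 -0.1939] [ 0.7047 -0.246 ] inner [ 0.4194 -0.2056] [ 0.7038 -0.2574]
dir 169.52843108588334 0.286347060840353
dir 169.67690076870346 0.2890880940189141
handle off face 0.0380681442465146 along from free edge 0.030416318296822082
up [ 0.4668 -0.3506] [ 0.5445 -0.3613]
```

```bash
cat >> h.py <<'E'
HINGE=np.array([.707,-.262]); SHUT=172.3
def bar(th):  # th deg open -> bar xy, tool angle
    a=np.radians(SHUT-th); d=np.array([np.cos(a),np.sin(a)]); return HINGE+.262*d+.052*np.array([d[1],-d[0]]), a-np.pi
E
python3 - <<'E'
from h import *
h=np.array([.4599,-.162]); R=down(np.radians(-10.4))
robot.move_straight(np.r_[h,.20],R); robot.move_straight(np.r_[h,.112],v=.08)
print(robot.get_wrist_force()); robot.gripper_close(f_grip=40)
p=robot.get_position(); print(p,robot.get_gripper_width(),robot.get_wrist_force(),bar(2.7))
off=h-bar(2.7)[0]
for th in np.arange(6,75.1,3.45):
    b,a=bar(th); robot.move_straight(np.r_[b+off,.112],down(a),v=.1)
    f=robot.get_wrist_force(); print(round(th,1),np.round(f,1),round(robot.get_gripper_width(),4))
    if np.linalg.norm(f[:2])>40: break
print(robot.get_clock(),robot.get_position())
E
```

```text
[-0.68497181  0.10229413 -0.07245783]
[ 0.45780734 -0.16123946  0.11167667] 0.010891468431633492 [-13.06859341   4.80243767  11.96986205] (array([ 0.45869127, -0.16355827]), np.float64(-0.18151424220740964))
6.0 [-11.5   4.9  12. ] 0.0104
9.4 [-10.4   6.    9.5] 0.0109
12.9 [-9.4  5.3  7.8] 0.0108
16.3 [-7.4  5.6  8. ] 0.0109
19.8 [-5.8  4.5  6. ] 0.0108
23.2 [-6.   6.   5.5] 0.0107
26.7 [-6.1  5.8  5.6] 0.0107
30.1 [-6.4  5.7  4.9] 0.0105
33.6 [-5.7  7.6  4. ] 0.011
37.0 [-4.4  6.4  2.8] 0.0106
40.5 [-3.9  6.7  3. ] 0.0104
43.9 [-3.6  7.5  1.3] 0.0104
47.4 [-2.7  6.9  0.3] 0.011
50.8 [-2.   6.6 -0.3] 0.0104
54.3 [-2.1  6.4 -0.4] 0.0109
57.7 [-2.   6.2 -0.8] 0.0105
61.2 [-1.4  5.2 -3. ] 0.0109
64.6 [ 0.3  3.9 -3.4] 0.0108
68.1 [ 0.4  1.8 -3.6] 0.0108
71.5 [-0.4 -0.5 -3.7] 0.0109
75.0 [ 0.1 -0.8 -4.8] 0.0106
12.6583 [0.72609854 0.00512946 0.11197653]
```

```bash
python3 - <<'E'
from h import *
p=robot.get_position(); robot.ungrasp(); robot.move_straight(p+[0,0,.2],v=.2)
robot.reach(np.array([.535,-.31,.36]),down(np.radians(-7.7)))
i,c=grab("w2"); cv2.imwrite("pics/w2c.png",cv2.convertScaleAbs(cv2.resize(i[20:300],(800,438),interpolation=cv2.INTER_CUBIC),alpha=1.6))
print(robot.get_clock())
# look at the arms
robot.reach(np.array([.44,.25,.42]),down(np.radians(90))); i,c=grab("w3"); print(robot.get_clock(),robot.get_position(),robot.get_q())
E
```

```text
16.1
18.2 [0.44058841 0.24905891 0.41993134] [-69.45598953   0.82410664  35.74713104  82.75702189  -0.47577384
  96.58009065  56.09644375]
```

View pics/w2c.png

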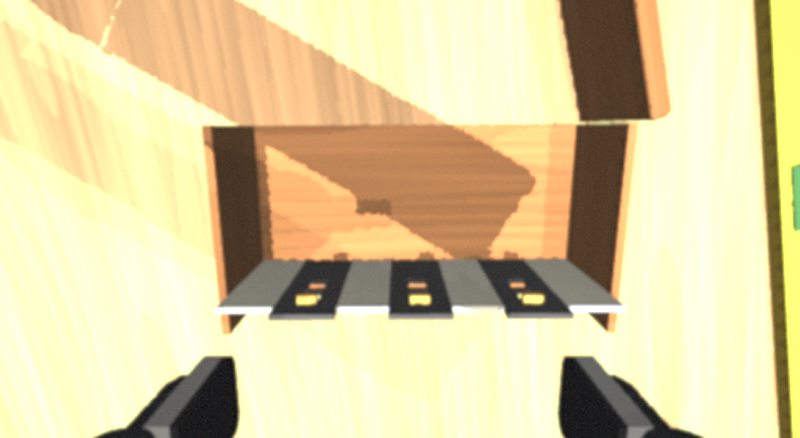

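View pics/w3.png

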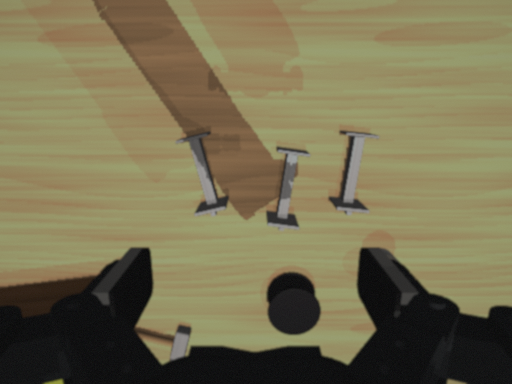

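The cabinet view gives upright top centres at about (303,312), (421,312) and (540,312) in the crop. The bench view puts stop/heel at (194,136)/(211,207), (292,151)/(283,222) and (358,134)/(349,207).

```bash
python3 - <<'E'
from h import *
c=load("w2");P=lambda u,v,z:px2w(u/1.5625,20+v/1.5625,z,c)[:2].round(4)
for u in(303.5,421,540.5):print("up",P(u,312,.165))
for u in(307,420,533):print("catch",P(u,299,.1395))
print("walls front top",P(208,126,.125),P(630,125,.125))
c=load("w3")
for n,s,h in(("C",(194,136),(211,209)),("B",(292,151),(283,224)),("A",(358,133),(349,209))):
    S=px2w(*s,.044,c)[:2];H=px2w(*h,.064,c)[:2];d=H-S;print(n,S.round(4),H.round(4),np.linalg.norm(d).round(4),np.degrees(np.arctan2(d[1],d[0])).round(1))
E
python3 - <<'E'
import cv2
i=cv2.imread("pics/w3.png")[115:240,165:395];cv2.imwrite("pics/w3c.png",cv2.convertScaleAbs(cv2.resize(i,None,fx=3.4,fy=3.4,interpolation=cv2.INTER_CUBIC),alpha=1.6))
E
```

```text
up [ 0.4679 -0.3511]
up [ 0.5451 -0.3615]
up [ 0.6236 -0.372 ]
catch [ 0.4662 -0.3502]
catch [ 0.5455 -0.3608]
catch [ 0.6249 -0.3714]
walls front top [ 0.4185 -0.2246] [ 0.7013 -0.2618]
C [0.4256 0.1594] [0.5336 0.1834] 0.1106 12.5
B [0.4483 0.3063] [0.558  0.2933] 0.1105 -6.7
A [0.4216 0.4039] [0.534  0.3932] 0.1129 -5.4
```

View pics/w3c.png

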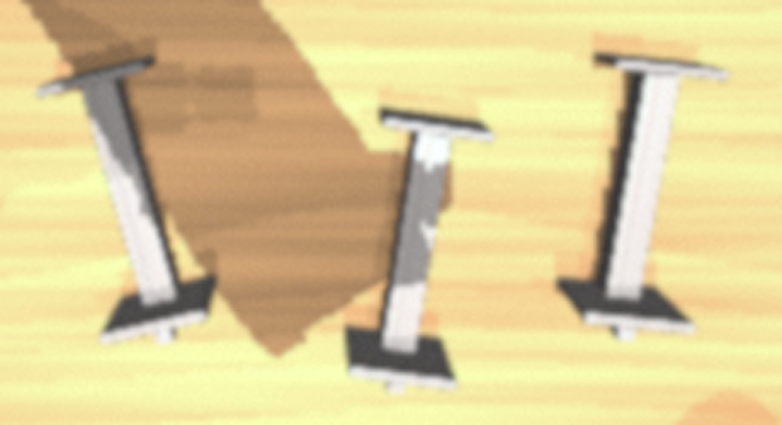

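```bash
cat >> h.py <<'E'
YAW=np.radians(-97.6); XD=np.array([np.cos(YAW),np.sin(YAW)]); YD=np.array([-XD[1],XD[0]])
SEAT1=np.array([.545,-.363])
def pick(p,yaw,z=.007):   # p: grip point xy (bar x -66), yaw rad
    R=down(yaw+np.pi/2); robot.reach(np.r_[p,.22],R); robot.move_straight(np.r_[p,z],v=.12)
    f=robot.get_wrist_force(); robot.gripper_close(f_grip=80); w=robot.get_gripper_width(); print("pick",f.round(1),w,robot.get_position().round(4))
    robot.move_straight(np.r_[p,.25],v=.15); print("lift",robot.get_gripper_width(),robot.get_wrist_force().round(2))
E
python3 - <<'E'
from h import *
c=load("w3");P=lambda u,v,z:px2w(165+u/3.4,115+v/3.4,z,c)[:2]
for n,s,h,b0,b1 in(("C",(97,77),(157,325),(100,95),(160,300)),("B",(437,128),(402,376),(432,138),(399,345)),("A",(668,68),(640,320),(660,75),(625,295))):
    S,H,a,b=P(*s,.044),P(*h,.064),P(*b0,.032),P(*b1,.032);d=(b-a)/np.linalg.norm(b-a)
    print(n,"len",np.linalg.norm(H-S).round(4),"yaw",np.degrees(np.arctan2(d[1],d[0])).round(1),"barlen",np.linalg.norm(b-a).round(3),"grip from stop",(a+d*((S-a)@d+.048)).round(4),"from heel",(a+d*((H-a)@d-.063)).round(4))
E
```

```text
C len 0.111 yaw 13.8 barlen 0.1 grip from stop [0.4755 0.1667] from heel [0.4754 0.1667]
B len 0.1108 yaw -7.5 barlen 0.1 grip from stop [0.4984 0.3025] from heel [0.4982 0.3025]
A len 0.11 yaw -4.7 barlen 0.104 grip from stop [0.4725 0.4061] from heel [0.4715 0.4062]
```

```bash
python3 - <<'E'
from h import *
pick(np.array([.4755,.1667]),np.radians(13.8))
R=down(YAW+np.pi/2)
g=SEAT1-XD*(.066+.030)
robot.reach(np.r_[g,.27],R); print(robot.get_clock(),robot.get_wrist_force().round(2))
i,c=grab("w4")
robot.move_straight(np.r_[g,.0885],v=.12); print(robot.get_position(),robot.get_wrist_force().round(2),robot.get_clock())
i,c=grab("w5")
d=vision.get_image("side")["img"][:,:,::-1]; 
a=cv2.resize(d[215:345,250:420],(520,398),interpolation=cv2.INTER_CUBIC); cv2.imwrite("pics/m5.png",cv2.convertScaleAbs(np.vstack([a,i[150:344,0:512].copy() if 0 else cv2.resize(i[130:280,100:400],(520,260))]),alpha=1.5))
E
```

```text
pick [-0.4 -0.4 -0.9] 0.0144613464566686 [0.4757 0.1668 0.0073]
lift 0.014221394617876679 [ 0.03  0.17 -2.31]
25.0417 [ 0.42 -0.46 -1.19]
[ 0.55801115 -0.26803973  0.08914006] [-0.28  0.47 -2.21] 26.7583
```

View pics/m5.png

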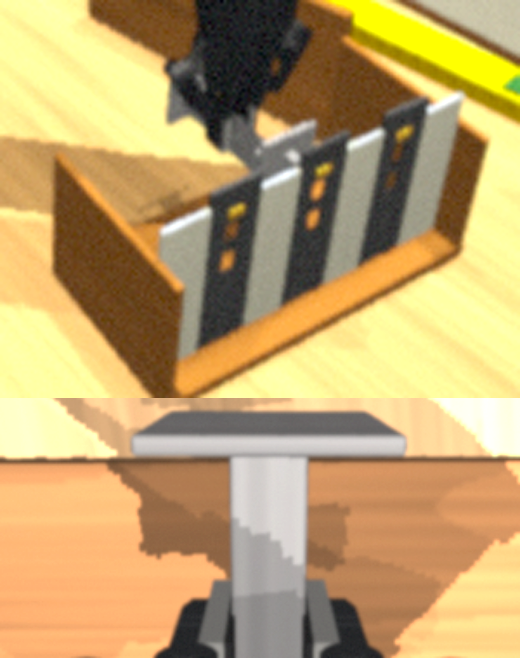

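The arm is held straight, with its heel just in front of the middle upright and the slots lined up. I'll advance in small steps and watch the force.

```bash
cat >> h.py <<'E'
def push(step,lim,maxd,dirv,base,v=.03):
    p0=robot.get_position().copy(); cmd=p0.copy(); D=0; log=[]
    while D<maxd:
        D+=step; robot.move_straight(p0+np.asarray(dirv)*D,v=v); f=robot.get_wrist_force()-base
        F=-(f@dirv); log.append((round(D*1e3,1),round(((robot.get_position()-p0)@dirv)*1e3,1),*f.round(1)))
        if F>lim: break
    for l in log: print(*l)
    return p0+np.asarray(dirv)*D
E
python3 - <<'E'
from h import *
f0=robot.get_wrist_force()
push(.002,14,.044,np.r_[XD,0],f0); print(robot.get_position())
E
```

```text
2.0 2.3 -0.2 0.2 1.2
4.0 4.3 -1.2 0.8 -0.7
6.0 6.2 -0.2 0.8 0.4
8.0 8.2 0.1 0.0 0.1
10.0 10.2 -0.2 1.0 0.6
12.0 12.2 0.6 1.0 0.4
14.0 14.2 -0.2 0.3 0.8
16.0 16.2 -1.2 -0.1 -0.1
18.0 18.2 0.3 0.5 -0.3
20.0 20.2 -0.3 0.8 0.2
22.0 22.2 0.4 0.3 0.1
24.0 24.2 -0.2 0.7 1.2
26.0 26.2 -0.7 0.2 -0.1
28.0 27.3 0.7 4.5 1.2
30.0 29.4 -0.0 5.5 0.3
32.0 31.3 0.1 6.9 0.0
34.0 32.4 -0.6 10.2 2.0
36.0 32.4 -1.7 17.6 5.5
[ 0.55376878 -0.30013653  0.08864056]
```

The catch spring showed from about 26.5 to 32 mm, then a hard stop at 32.4 mm, so the heel is on the face. Next I press down.

```bash
python3 - <<'E'
from h import *
f0=robot.get_wrist_force(); p=robot.get_position(); robot.move_straight(p+np.r_[XD*.001,0],v=.03)
push(.0015,25,.0165,np.array([0,0,-1.]),f0); print(robot.get_position(),robot.get_gripper_width())
robot.sleep(.3);print(robot.get_wrist_force())
i,c=grab("w6"); d=vision.get_image("side")["img"][:,:,::-1]
a=cv2.resize(d[215:345,250:420],(520,398),interpolation=cv2.INTER_CUBIC); cv2.imwrite("pics/m6.png",cv2.convertScaleAbs(a,alpha=1.5))
E
```

```text
1.5 1.5 2.3 -10.3 -4.9
3.0 2.9 2.1 -11.3 -4.0
4.5 4.3 2.6 -10.8 -4.7
6.0 5.8 3.3 -11.1 -3.6
7.5 7.3 2.4 -10.9 -3.3
9.0 8.8 3.8 -11.4 -2.3
10.5 10.4 4.1 -14.5 -5.7
12.0 11.6 1.3 -12.3 0.3
13.5 12.7 -0.2 -9.7 6.6
15.0 14.1 -0.9 -7.3 8.3
16.5 15.4 -0.8 -5.8 9.5
18.0 16.3 -3.8 -4.0 16.6
[ 0.55465561 -0.29919173  0.07229111] 0.014676514823772916
[-4.32424682 13.9360243  19.75534025]
```

View pics/m6.png

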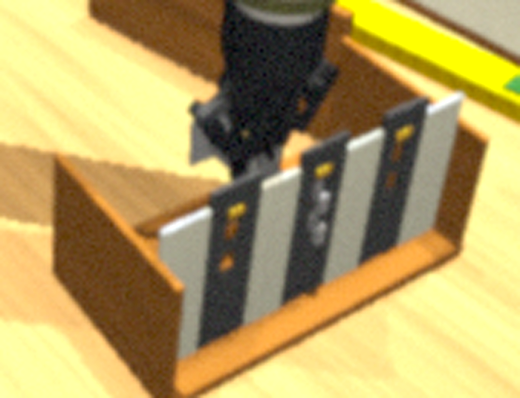

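The claws are through the slots and the force pattern suggests the catch snapped at about 11.5 mm. I'll release and check.

```bash
python3 - <<'E'
from h import *
p=robot.get_position(); robot.move_straight(p+[0,0,.003],v=.05); print(robot.get_wrist_force().round(1)); robot.ungrasp(); print(robot.get_wrist_force().round(1))
robot.move_straight(np.r_[p[:2],.25],v=.15)
robot.reach(np.array([.545,-.30,.25]),down(YAW+np.pi/2)); i,c=grab("w7")
cv2.imwrite("pics/w7c.png",cv2.convertScaleAbs(cv2.resize(i[60:330,60:450],None,fx=2,fy=2,interpolation=cv2.INTER_CUBIC),alpha=1.6))
robot.reach(np.array([.44,.30,.42]),down(np.radians(90))); i,c=grab("w8"); cv2.imwrite("pics/w8c.png",cv2.convertScaleAbs(cv2.resize(i[115:265,120:350],None,fx=3.4,fy=3.4,interpolation=cv2.INTER_CUBIC),alpha=1.6)); print(robot.get_clock())
E
```

```text
[-0.5  4.   0.1]
[ 0.5  0.6 -0.4]
39.8667
```

View pics/w7c.png

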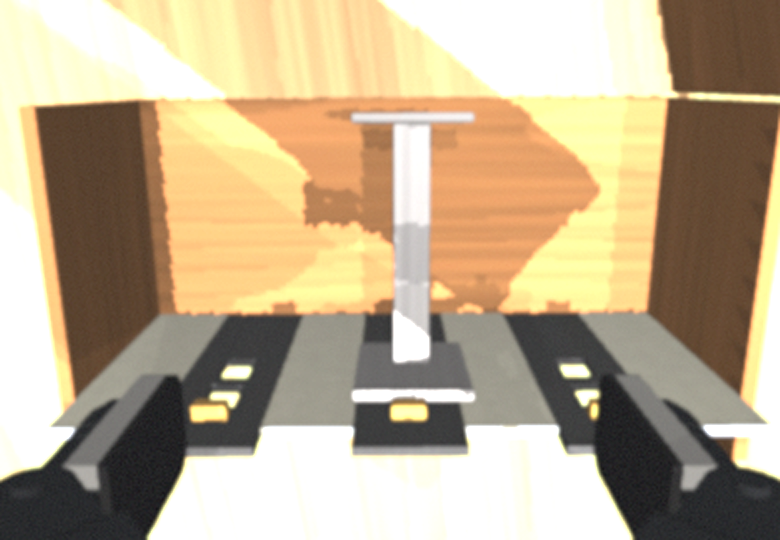

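View pics/w8c.png

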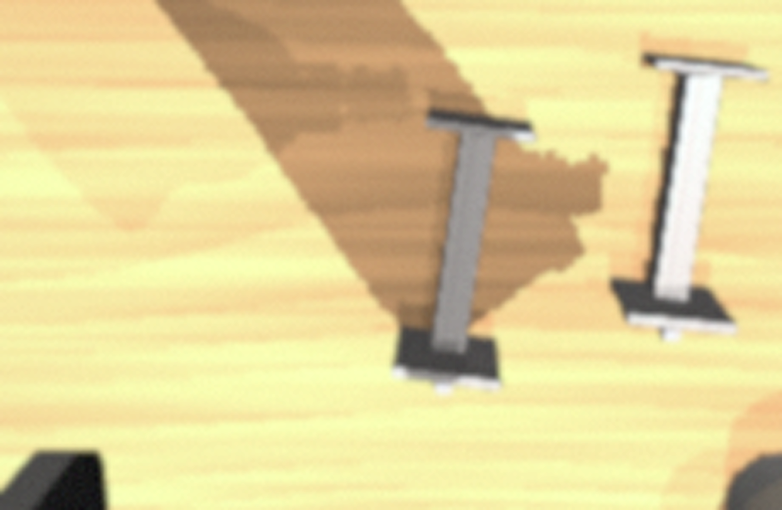

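The brass catch shows out over arm C's heel at crop (408,411), so that arm is locked. B and A look unmoved. I'll measure both, then place B in seat0.

```bash
cat >> h.py <<'E'
SEAT1=SEAT1+XD*.0024
def place(k):
    R=down(YAW+np.pi/2); s=SEAT1+YD*.08*(k-1); g=s-XD*(.066+.030)
    robot.reach(np.r_[g,.27],R); robot.move_straight(np.r_[g,.0885],v=.12); robot.sleep(.2)
    f0=robot.get_wrist_force(); print("at",robot.get_position().round(4),f0.round(1)); D=np.r_[XD,0]
    robot.move_straight(np.r_[g+XD*.020,.0885],v=.06); print("20mm",(robot.get_wrist_force()-f0).round(1))
    push(.002,14,.020,D,f0)
    p=robot.get_position(); x=(p[:2]-s)@XD+.066; print("heel rel face mm",x*1e3)
    if not abs(x)<.006: print("STOP: not at face"); return False
    robot.move_straight(p+D*.001,v=.03); f0=robot.get_wrist_force()
    push(.0015,12,.0135,np.array([0,0,-1.]),f0)
    robot.move_straight(robot.get_position()+[0,0,.0005],v=.05); print("grip",robot.get_gripper_width(),robot.get_wrist_force().round(1)); return True
def release(n):
    p=robot.get_position(); robot.ungrasp(); print("rel",robot.get_wrist_force().round(1)); robot.move_straight(np.r_[p[:2],.25],v=.15)
    robot.reach(np.array([.545,-.30,.27]),down(YAW+np.pi/2)); i,c=grab(n)
    cv2.imwrite(f"pics/{n}c.png",cv2.convertScaleAbs(cv2.resize(i[60:330,60:450],None,fx=2,fy=2,interpolation=cv2.INTER_CUBIC),alpha=1.6)); print(robot.get_clock())
E
python3 - <<'E'
from h import *
c=load("w8");P=lambda u,v,z:px2w(120+u/3.4,115+v/3.4,z,c)[:2]
out={}
for n,s,h,b0,b1 in(("B",(481,128),(447,378),(478,135),(450,345)),("A",(707,70),(682,320),(702,75),(672,295))):
    S,H,a,b=P(*s,.044),P(*h,.064),P(*b0,.032),P(*b1,.032);d=(b-a)/np.linalg.norm(b-a)
    out[n]=(a+d*((S-a)@d+.0475),np.arctan2(d[1],d[0])); print(n,np.linalg.norm(H-S),np.degrees(out[n][1]),out[n][0])
B=out["B"]
if np.linalg.norm(B[0]-[.498,.3025])<.006:
    pick(*B)
    if .012<robot.get_gripper_width()<.018: place(0)
print(robot.get_clock())
E
```

```text
B 0.11175105785903558 -7.403812596999987 [0.49763978 0.30336794]
A 0.10903821518862614 -4.804047147198524 [0.4726271 0.4057302]
pick [ 0.  -0.6 -0.1] 0.014117862186969232 [0.4978 0.3034 0.0073]
lift 0.014871448834280945 [-1.19  0.64 -2.1 ]
at [ 0.4783 -0.2597  0.0888] [-0.9  0.6 -2.9]
20mm [ 1.5 -0.1 -0.2]
2.0 1.9 1.8 -1.2 1.1
4.0 3.3 1.4 3.8 0.9
6.0 5.5 1.4 4.8 -0.0
8.0 7.3 0.4 5.2 1.1
10.0 7.8 0.4 11.7 4.5
12.0 7.9 -1.4 18.7 9.4
heel rel face mm -1.5453888838408285
1.5 1.5 -1.1 -1.8 0.1
3.0 3.0 -0.4 -2.4 0.4
4.5 4.4 -0.5 -1.8 -0.5
6.0 5.9 -1.1 -1.1 -0.2
7.5 7.4 0.3 -1.5 0.8
9.0 9.0 0.2 -4.9 -1.1
10.5 10.5 0.7 -4.4 -1.5
12.0 11.4 -2.4 0.7 10.1
13.5 13.0 -3.9 1.4 10.0
15.0 14.5 -5.0 2.7 10.6
grip 0.014351644079365318 [0.2 3.7 1.7]
53.9167
```

```bash
python3 - <<'E'
from h import *
release("w9")
robot.reach(np.array([.44,.38,.42]),down(np.radians(90))); i,c=grab("w10"); print(robot.get_clock())
a=cv2.imread("pics/w9c.png")[150:500]; b=cv2.convertScaleAbs(cv2.resize(i[110:220,120:380],(780,330),interpolation=cv2.INTER_CUBIC),alpha=1.3)
b=b[:250]; cv2.imwrite("pics/m10.png",np.vstack([a,b]))
E
```

```text
rel [-0.6  0.7  0. ]
56.375
58.925
```

View pics/m10.png

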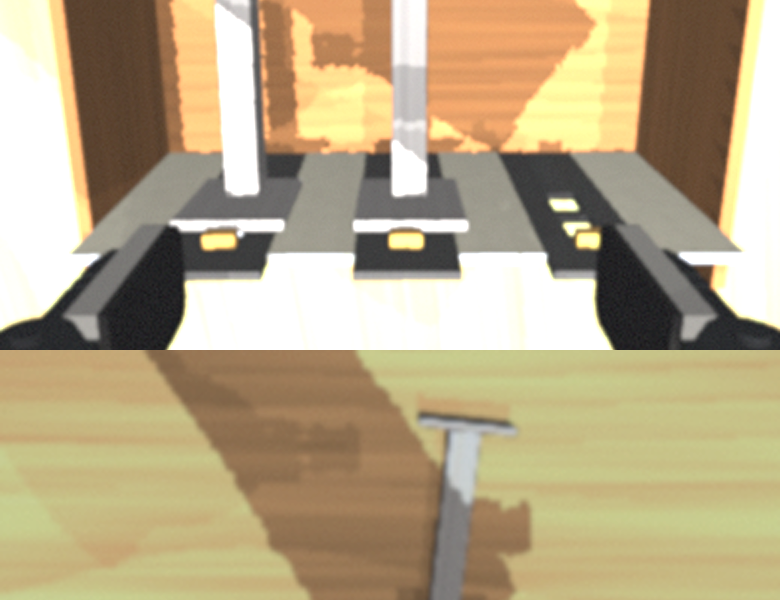

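Both catches show out over their heels at (218,240) and (406,240), and the two heels are level. Arm A is on the bench with its stop at (468,425). I'll measure it, then pick and place it in seat2.

```bash
python3 - <<'E'
from h import *
c=load("w10");P=lambda u,v,z:px2w(120+u/3,110+(v-350)/3,z,c)[:2]
S,a,b=P(467,426,.044),P(463,437,.032),P(446,590,.032);d=(b-a)/np.linalg.norm(b-a)
g=a+d*((S-a)@d+.0475); yaw=np.arctan2(d[1],d[0]); print(g,np.degrees(yaw))
if np.linalg.norm(g-[.4726,.4057])<.008:
    pick(g,yaw)
    if .012<robot.get_gripper_width()<.018 and place(2): release("w11")
print(robot.get_clock())
E
```

```text
[0.47206103 0.40612262] -5.606165142144185
pick [ 0.1 -0.7 -0.6] 0.014306697683670865 [0.4722 0.4062 0.0072]
lift 0.014656634764580378 [-0.4  -0.63 -1.33]
at [ 0.6368 -0.2809  0.0889] [ 0.2 -0.5 -1.1]
20mm [ 0.   0.8 -0.7]
2.0 1.9 -0.2 0.4 -0.3
4.0 3.2 -0.4 4.6 -0.7
6.0 5.3 0.4 5.2 -0.9
8.0 7.1 0.2 6.2 -0.5
10.0 8.0 -0.7 9.7 2.2
12.0 8.0 -3.6 17.1 4.1
heel rel face mm -1.3330724702132062
1.5 1.4 0.6 -0.6 0.4
3.0 2.9 1.0 -1.1 1.7
4.5 4.3 0.8 -0.8 1.8
6.0 5.8 1.4 -1.1 1.9
7.5 7.3 2.0 -2.3 1.8
9.0 8.8 0.7 -1.3 1.9
10.5 10.5 1.8 -4.3 0.4
12.0 11.3 -0.1 -2.0 6.0
13.5 12.3 -2.6 -1.2 11.2
15.0 13.7 -4.0 1.7 12.1
grip 0.014570339648362922 [-0.7  2.9  3.3]
rel [ 0.4  0.  -0.2]
75.9417
75.9417
```

```bash
python3 - <<'E'
from h import *
robot.move_straight(np.array([.585,-.305,.29]),v=.15); i,c=grab("w12")
a=cv2.convertScaleAbs(cv2.resize(i[100:320,40:430],None,fx=2,fy=2,interpolation=cv2.INTER_CUBIC),alpha=1.5)[:430]
robot.move_straight(np.array([.585,-.1,.33]),v=.2)
t=vision.get_image("top")["img"][:,:,::-1]; cv2.imwrite("pics/top2.png",t)
b=cv2.resize(t[140:280,240:450],None,fx=1.2,fy=1.2); b=cv2.convertScaleAbs(b,alpha=1.4); B=np.zeros((b.shape[0],780,3),np.uint8);B[:,:b.shape[1]]=b
cv2.imwrite("pics/m12.png",np.vstack([a,B]))
E
```

```text
(no output)
```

View pics/m12.png

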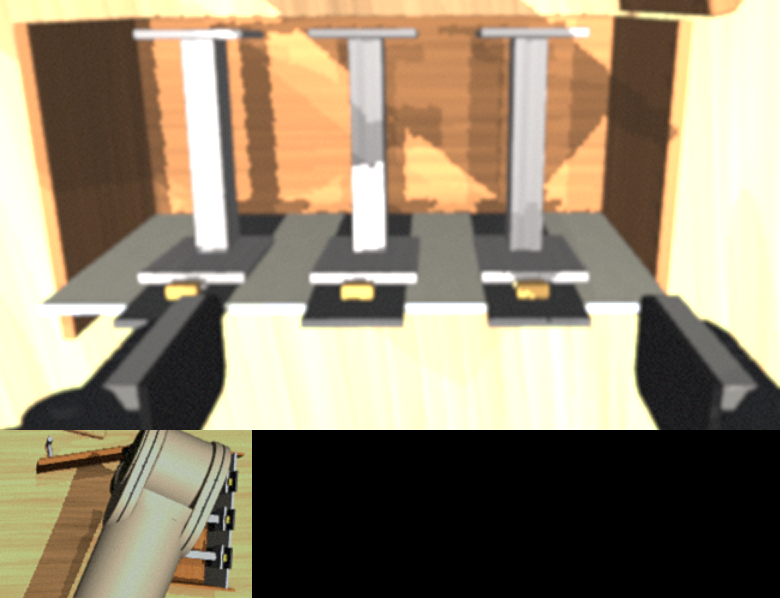

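All three catches are out over level heels. Now I'll shut the door.

```bash
python3 - <<'E'
from h import *
off=np.array([.4599,-.162])-bar(2.7)[0]
b,a=bar(75); b=b+off
robot.reach(np.r_[b,.31],down(a)); robot.move_straight(np.r_[b,.112],v=.12); print(robot.get_wrist_force().round(1)); robot.gripper_close(f_grip=40)
print(robot.get_gripper_width(),robot.get_wrist_force().round(1))
for th in [*np.arange(71,3,-4),2,1,0,-.7,-1.4,-2.1,-2.8]:
    b,a=bar(th); robot.move_straight(np.r_[b+off,.112],down(a),v=.1)
    f=robot.get_wrist_force(); print(round(th,1),np.round(f,1))
    if np.linalg.norm(f[:2])>35 or (th<2 and f[1]>15): break
print(robot.get_clock(),robot.get_position(),robot.get_gripper_width())
E
```

```text
[-0.1  0.1 -0.3]
0.010979780517047764 [ 0.  -2.4  0.9]
71 [ 0.6 -5.2  0.4]
67 [ 0.3 -4.2  0.3]
63 [ 1.7 -2.7  0.5]
59 [-0.1 -4.1  0.1]
55 [ 0.7 -2.5  0.3]
51 [-0.  -1.4  0.2]
47 [-0.5 -0.3  1.3]
43 [-2.4  2.7  3.3]
39 [-3.7  3.8  4.2]
35 [-4.5  5.2  6. ]
31 [-6.   7.3  6.2]
27 [-7.7  7.5  8.9]
23 [-9.7  8.9 11.4]
19 [-11.9   9.9  13.2]
15 [-13.8   8.8  14.7]
11 [-16.6   9.1  17. ]
7 [-17.5   8.4  19.6]
2 [-19.1   7.1  19.5]
1 [-19.5   6.5  20.5]
0 [-19.9   6.7  20.6]
-0.7 [-19.   19.5  25.4]
88.2167 [ 0.45293218 -0.17374646  0.11182838] 0.011113660437063544
```

```bash
python3 - <<'E'
from h import *
p=robot.get_position(); robot.ungrasp(); robot.sleep(.2); print(robot.get_wrist_force().round(1)); robot.move_straight(np.r_[p[:2],.25],v=.12)
robot.reach(np.array([.50,-.25,.36]),down(np.radians(-9))); i,c=grab("w13"); print(robot.get_clock())
cv2.imwrite("pics/w13c.png",cv2.convertScaleAbs(cv2.resize(i[60:300,130:450],None,fx=2.5,fy=2.5,interpolation=cv2.INTER_CUBIC)[:600,:800],alpha=1.6))
E
```

```text
[ 0.  -0.6 -0. ]
91.1167
```

View pics/w13c.png

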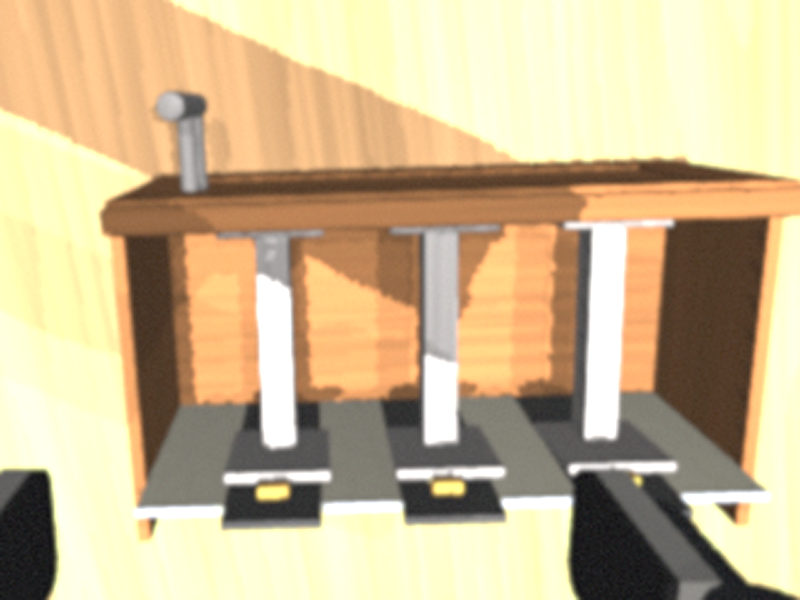

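The door looks shut and the arms are still locked. A quick numeric check of the door angle, then I hand in.

```bash
python3 - <<'E'
from h import *
c=load("w13");P=lambda u,v,z:px2w(130+u/2.5,60+v/2.5,z,c)[:2]
ang=lambda a,b:np.degrees(np.arctan2(*(a-b)[::-1]))
d=ang(P(107,232,.145),P(785,214,.145)); u=ang(P(273,522,.165),P(453,518,.165)); h=P(175,106,.145)
print("door dir",d,"cab dir",u,"handle",h,"shut expect",bar(0)[0]); print(robot.get_wrist_force().round(1))
robot.reach(np.array([.45,.0,.4]),down(np.radians(-9)))
robot.finish_job(); print(robot.get_clock())
E
```

```text
door dir 172.45942442742202 cab dir 172.3637823262875 handle [ 0.45638099 -0.176301  ] shut expect [ 0.45432968 -0.17536449]
[0.1 0.4 0.2]
the job is handed in; nothing more can be done
the job is handed in; nothing more can be done
```

I opened the door to about 1.3 rad, hooked all three steel arms into their uprights and pressed each one home. I then shut the door and handed the job in; no verdict was reported. The clock read 91 s at my last reading before hand-in.

- **Arms:** on each one the catch spring gave way, the heel met the face, and the downward push met a firm stop after about 11.5 mm. The picture before shutting shows all three catches out over level heels. The picture after shutting shows seat0 and seat1 clearly, with seat2 partly hidden by a gripper finger.
- **Door:** in the last picture it lies within about 0.1° (0.002 rad) of parallel with the cabinet. The handle is within about 2.5 mm of where it should be when shut. While closing, the force rose as the door met its stop.
- **Robot:** it was clear of everything, with the wrist force near zero, when I handed in.
- **Bystanders:** no move went near the can, spool or hammer. I did not measure their positions again at the end.
- **Disagreement:** the overhead and wrist cameras differed by up to 8 mm on the uprights' depth and about 7–9 mm on one arm's position. I used the wrist camera, and contact with the first upright's face then placed it 2.4 mm deeper than my estimate.

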